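# Set the bench jaw gap with its knurled wheel

## Robot

A 6-joint arm with a two-finger parallel gripper is mounted at the origin on the work surface. World frame = base frame: x ahead of the robot, y to its left, z up, the work surface at z = 0. Lengths are in m, angles in degrees, forces in N, time in s.
With the tool pointing down it reaches from about 0.425 to 0.925 m from the base axis. Payload 12.5 kg.
Tool frame: the origin (TCP) lies midway between the tips of the shut fingers; the grasp point (between the pads) lies 19 mm behind it; z points along the fingers, y is the line along which they close (so a half turn about z gives the same grasp; the last joint's range is limited). The gripper opens to 85 mm and grips with 20 to 120 N. Pads are 22 mm wide; open, the fingers measure 114 mm over their backs; the gripper's body (76 mm by 85 mm) begins 54 mm behind the grasp point. The pads swing forward as they close: fully open they stand 13 mm farther back than shut.
Start: joints at [69.981, 28.126, 89.318, -0, 62.55, -6.05], TCP at [0.151, 0.607, 0.231] pointing down, gripper open.
Joint ranges: [-177.58, 177.58], [-47.91, 125.51], [2.72, 160], [-65.01, 245.01], [3.68, 167.84], [-153.87, 153.87]. Speed limits (degrees/s): [127.2, 127.2, 159.86, 180, 180, 180].

## Interface

Orientations are given as [roll, pitch, yaw] about the fixed x, y, z axes, in that order (R = Rz(yaw) Ry(pitch) Rx(roll)).
In Python, from station import robot, vision, ticket gives the robot as it stands.
- The arm moves only by the tool move_arm, never from a script. Its argument "commands" is a list of rows, each a list of 7 numbers: the shift along the world's x, y, z each as a share of 0.025 m, from -1 to 1, then the turn, a rotation vector about the world's x, y, z each as a share of 0.12 rad, from -1 to 1, then the opening, from -1 (shut) to 1 (fully open). A call has 1 to 12 rows; each row shifts and turns the commanded pose from where the row before left it; what a row does not reach is not made up. A row lasts 1/12 s, in which the tool goes at most 41.7 mm and 7.16 degrees, less where a joint would pass 70% of its speed; a pose out of reach is approached as far as the arm can. A call with a number of a shift or a turn outside -1 to 1 is refused whole. A call with a gripper value outside its range is refused whole. The fingers move at their own pace and stop on an object; "newtons" is the grip in N (left out, the last holds). Time passes only in rows, so rows that do not move let the fingers close. It gives the time, the measured TCP pose, the force, the opening and the grip force at its end, in the units of the state.
- robot.get_obs(): the state, without advancing time (a new reading comes with each control period).
- vision.grab_frame(name): name is "scene" or "top"; returns the picture (384x512x3 uint8, blue, green, red); there is no depth.
- vision.camera_params(name): a dict with "mtx" (3x3 intrinsics, pixels), "k1" (the pictures are not rectified: a ray, as slopes to the right and down, at radius r is drawn at 1 + k1 r^2 times it, then the intrinsics apply), "R" (3x3) and "t" (3): a world point X has camera coordinates R X + t. Camera axes: x right, y down, z forward; pixel columns grow to the right and rows downward; lengths in m; the calibration is good to about 2 mm. A picture is of the moment at which its call begins. camera_params takes no time and is no camera call.
- ticket.hand_in(): hands the job in; it is judged then, once.
The state is a dict: "t": time; "joint_positions": joint angles; "joint_velocities": joint speeds; "joint_torque": joint torques, N m; "tool_pos": TCP position; "tcp_rot": TCP orientation; "force": force on the tool from outside, world axes, zero at the start; "moment": the same for the moment, N m; "finger_gap": opening from 0.0 (shut) to 1.0 (fully open); "grip_force": force on a finger pad.
Only numpy, scipy, OpenCV 4.12 (cv2) and the standard library are available. Lean on these libraries where they do the work, as an engineer would, in place of code of your own. Each camera call takes 0.05 s, during which the arm holds its last target. There are 200 camera calls.

## Task

Set the gap of the jaw fixture on the tinsmith's bench: with a fingertip on top of the knurled wheel, roll it until the sliding jaw has closed far enough that the front edge of its pointer (the edge towards the anvil) lines up with the line scribed on the brass rider, then take the finger away. Press the wheel gently and do not grip it, move the jaw only by way of the wheel, leave the rider where it is set, and leave the loose things lying about where they are.

Things in the scene. Friction and masses are not known exactly. Their poses are not given: they have to be found in the camera images.
- fixture: jaw fixture on the bench: grey base plate 150 x 300 mm, top 22 mm up, steel fixed anvil (top 64 mm up) at its +y end, knurled wheel at its -y end. Origin at bench height under the plate's middle; x, y along the plate's sides, z up. Only the wheel is higher than 75 mm. It stands fast on soft rubber feet: pressed, the plate and all on it sink up to 5 mm and spring back
- wheel: knurled steel wheel, 76 mm across, 24 mm wide, level axle along the fixture's x, 64 mm above the bench. Origin on the axle, 10 mm towards fixture +x from mid-width. Rolling its top towards the anvil (fixture +y) moves the jaw towards the anvil, rolling back opens it: 14 mm of jaw per rad, so 10 mm at the rim moves the jaw 3.7 mm. Needs about 1.2 N along the rim; stays where left
- wheel_top (a point): highest point of the knurled wheel, middle of its width, 102 mm above the bench at rest; axes as the fixture's, does not turn with the wheel. Pressed here, the whole fixture sinks on its rubber feet: about 2 N begins it, then 1.5 N per mm, to a hard stop at 5 mm (9.5 N)
- jaw: dark steel sliding jaw between wheel and anvil, 88 x 30 mm, top 58 mm above the bench; it slides along the fixture's y. Origin 8 mm above the bench in the plane of its front face (towards the anvil)
- pointer_tip (a point): front edge of the bright steel pointer bar, 6 mm wide, that sticks out of the jaw's +x side, flush with the jaw's front face, 56 mm above the bench
- rider: brass block 18 x 24 x 24 mm, on a rail along the fixture's +x side, set beforehand; it can slide along the rail but must not
- gauge_line (a point): end nearest the jaw of the dark line, 3 mm wide, scribed across the rider's top, 56 mm above the bench; axes as the fixture's. The pointer starts 18 to 42 mm short of it (on its -y side). The gap is set when the pointer tip has the same fixture y as this line
- pliers: loose pliers with orange handles, 150 mm long, lying flat; bystander
- mallet: loose wooden mallet lying on the bench; bystander
- screwdriver: loose screwdriver lying on the bench to the robot's side of the fixture; bystander
- tin: loose tin, 66 mm across, 75 mm tall, standing on the bench beyond the fixed anvil end; bystander
- punch: loose steel punch, 26 mm across, 75 mm tall, standing on the bench past the wheel end of the fixture; bystander
- collar: loose steel collar, 28 mm across, 12 mm high, lying on the fixture's base plate near the wheel, on the robot's side; bystander
- rivet_bowl: loose aluminium bowl, 100 mm across, 45 mm high; bystander

How it is judged (in metres and radians):
On the way, in this order (a step that is already met when the one before it is completed fails the run):
1. the wheel, rolled under the fingertip, has closed the gap by at least 6 mm (contact force between the fingers and wheel above 0.3 N and y of pointer_tip in the frame of fixture above 0.066 m), for 0.02 s.
2. the pointer stands at the scribed line (y of pointer_tip in the frame of gauge_line between -0.003 and 0.003 m), for 0.2 s.
At the end, for the whole second after the job is handed in: the pointer tip is within 3 mm of the scribed line along the jaw's travel, the jaw at rest, the rider within 3 mm and every loose thing within 20 mm of where it began, the wheel let go (all of step 2 and linear speed of jaw below 0.003 m/s and distance of rider from where it was at the start of the episode below 0.003 m and distance of each of pliers, mallet, screwdriver, tin, punch, collar, rivet_bowl from where it was at the start of the episode below 0.02 m); the robot touches nothing.
It fails at once if the jaw is pushed directly (over 1 N) (contact force between the arm and jaw above 1 N).
It fails at once if the jaw is pushed directly by a finger (over 1 N) (contact force between the fingers and jaw above 1 N).
It fails at once if the rider is displaced by more than 7 mm (distance of rider from where it was at the start of the episode above 0.007 m).
It fails at once if the wheel is gripped or pressed harder than 25 N (contact force between the fingers and wheel above 25 N).
It fails at once if a loose thing is lifted, tipped over or shoved by more than 20 mm (distance of any of pliers, mallet, screwdriver, tin, punch, collar, rivet_bowl from where it was at the start of the episode above 0.02 m).
It also fails if it takes over 48 s, if anything falls off the work surface, if the arm or the gripper's body presses on something with over 40 N, if the wrist force passes 120 N, or if a joint passes its speed limit or range.

## Working session

There is one attempt and no reset: what is moved stays moved. The work goes in short steps, Python scripts to look and compute and a tool call to move; the robot and the scene stay as the last step left them, time stands still between calls to the robot, and variables do not carry over. Pictures are saved under pics/ and viewed, at most 10 in all, crops included, and the job is handed in when it is done.

Besides the shell and the picture viewer there is one more tool, called after "Call:" as name([rows], argument=value, ...), one row to a line, values as JSON. move_arm: Moves the arm, as the interface text tells. Its arguments: {"type":"object","properties":{"commands":{"type":"array","items":{"type":"array","items":{"type":"number"}}},"newtons":{"type":"number"}},"required":["commands"]}

```bash
mkdir -p pics
cat > h.py <<'E'
import numpy as np, cv2
from station import robot, vision, ticket
def ray(n,u,v):
    c=vision.camera_params(n);K=np.array(c['mtx']);R=np.array(c['R']);t=np.array(c['t'])
    d=np.array([(u-K[0,2])/K[0,0],(v-K[1,2])/K[1,1]]);p=d.copy()
    for _ in range(30): p=d/(1+c['k1']*(p@p))
    return -R.T@t, R.T@np.array([p[0],p[1],1])
def onz(n,u,v,z):
    o,d=ray(n,u,v);return o+d*(z-o[2])/d[2]
def proj(n,X):
    c=vision.camera_params(n);K=np.array(c['mtx']);x=np.array(c['R'])@X+np.array(c['t'])
    p=x[:2]/x[2];p=p*(1+c['k1']*(p@p));return K[:2,:2]@p+K[:2,2]
E
python3 - <<'E'
from h import *
for n in('top','scene'):
    f=vision.grab_frame(n);cv2.imwrite(f'pics/{n}0.png',f)
    cv2.imwrite(f'pics/{n}0b.png',cv2.resize(f,(800,600),interpolation=cv2.INTER_CUBIC))
    c=vision.camera_params(n);print(n,-np.array(c['R']).T@np.array(c['t']),c['mtx'])
print(robot.get_obs())
E
```

```text
top [0.42500989 0.0137502  1.29030717] [[365.87198035   0.         258.51426364]
 [  0.         365.87198035 190.70047397]
 [  0.           0.           1.        ]]
scene [ 1.26164299 -0.66632206  0.79624743] [[464.45546638   0.         253.69404003]
 [  0.         464.45546638 186.64643962]
 [  0.           0.           1.        ]]
{'t': 0.1, 'joint_positions': array([ 6.99837714e+01,  2.81623213e+01,  8.93447967e+01, -4.62735706e-05,
        6.25518353e+01, -6.05144346e+00]), 'joint_velocities': array([ 0.02356475, -0.09626307, -0.06118365, -0.00046396, -0.12254052,
       -0.04058761]), 'joint_torque': array([ 2.67399933e-03, -6.19448519e+01, -2.62019777e+01, -6.67817085e-05,
        2.98490115e-03, -3.36457526e-05]), 'tool_pos': array([0.15075075, 0.60634792, 0.23077958]), 'tcp_rot': array([-1.79941371e+02, -6.17412819e-03,  1.66035233e+02]), 'force': array([-0.01371804,  0.48731121, -0.371128  ]), 'moment': array([ 0.02640964, -0.04928252,  0.0040463 ]), 'grip_force': 0.0, 'finger_gap': 1.0009852504537666}
```

View pics/top0b.png

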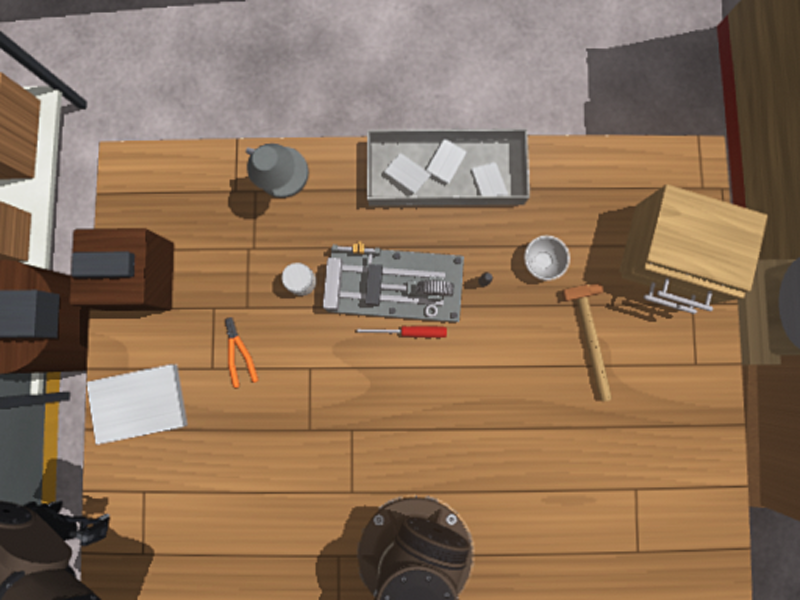

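View pics/scene0b.png

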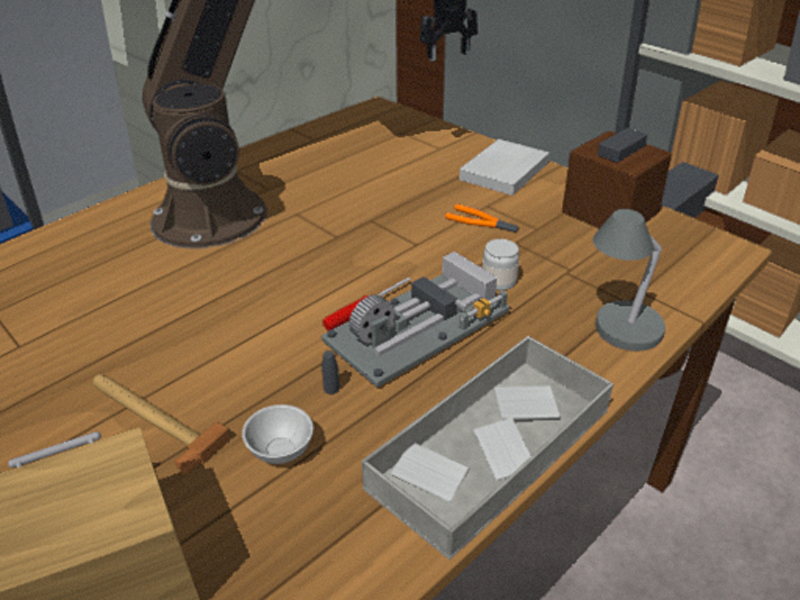

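The top view shows the fixture with its anvil at the left (330,283), wheel at (432,289), rider at (358,248), collar at (432,310) and punch at (486,279). I'll zoom in.

Run:
```python
from h import *
a=cv2.imread('pics/top0.png')[150:216,200:320];cv2.imwrite('pics/topc.png',cv2.resize(a,(780,429),interpolation=cv2.INTER_CUBIC))
a=cv2.imread('pics/scene0.png')[155:255,195:335];cv2.imwrite('pics/scenec.png',cv2.resize(a,(784,560),interpolation=cv2.INTER_CUBIC))
```

```text
(no output)
```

View pics/topc.png

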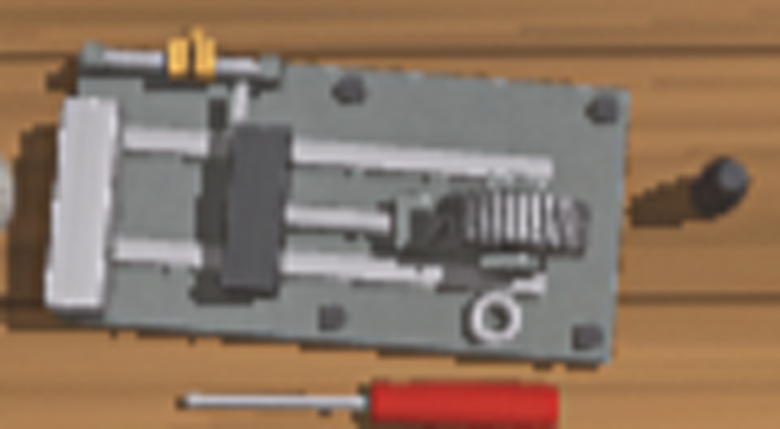

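View pics/scenec.png

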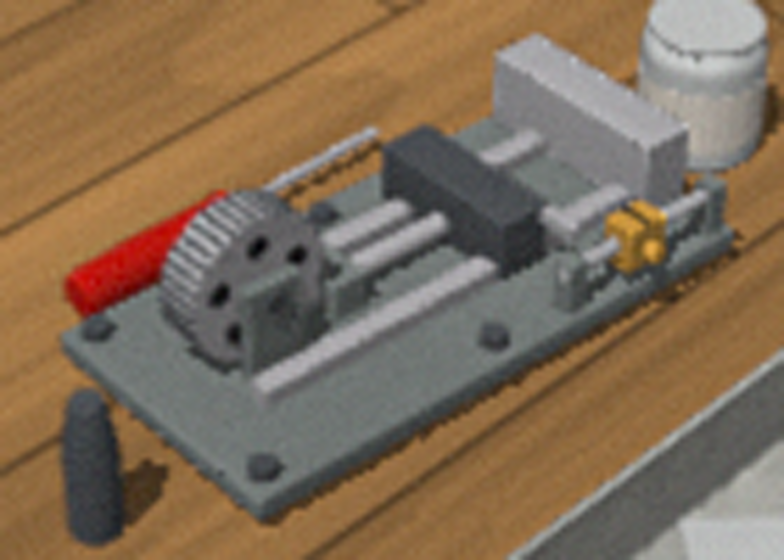

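Run:
```python
from h import *
P=lambda x,y,z:onz('top',200+(x+.5)/6.5-.5,150+(y+.5)/6.5-.5,z)
c=[P(*q,.022)[:2] for q in [(80,42),(628,92),(610,362),(48,313)]]
c=np.array(c);print(c)
for i in range(4):print(np.linalg.norm(c[i]-c[i-1]))
ey=c[0]+c[3]-c[1]-c[2];ey/=np.linalg.norm(ey);yaw=np.degrees(np.arctan2(-ey[0],ey[1]));m=c.mean(0);print('mid',m,'yaw',yaw)
ex=np.array([ey[1],-ey[0]])
F=lambda p:((p[:2]-m)@ex,(p[:2]-m)@ey)
for n,x,y,z in[('tip',232,103,.056),('line',190,60,.056),('jawfrontTL',236,125,.058),('jawfrontBL',220,290,.058),('anvTL',65,98,.064),('anvR',118,98,.064),('wheeltopA',525,193,.102),('wheeltopB',525,248,.102),('collar',495,318,.034)]:
  p=P(x,y,z);print(n,p.round(4),np.round(F(p),4))
f=vision.grab_frame('top')
print(f[155:164,222:242].astype(int).sum(2))
h=cv2.cvtColor(f,cv2.COLOR_BGR2HSV);print((h[152:164,222:242,1]))
```

```text
[[ 0.68332173  0.18295028]
 [ 0.65339956 -0.11380204]
 [ 0.50731562 -0.1015426 ]
 [ 0.53581662  0.19913236]]
0.14839008121002012
0.2982570632528851
0.14659745235905164
0.30202274979285537
mid [0.59496338 0.0416845 ] yaw -5.585267498698901
tip [0.643 0.098 0.056] [0.0424 0.0608]
line [0.6662 0.1202 0.056 ] [0.0633 0.0851]
jawfrontTL [0.631  0.0958 0.058 ] [0.0306 0.0574]
jawfrontBL [0.544  0.1042 0.058 ] [-0.0568  0.0572]
anvTL [0.645 0.185 0.064] [0.0359 0.1475]
anvR [0.6448 0.1572 0.064 ] [0.0383 0.1198]
wheeltopA [ 0.5878 -0.0529  0.102 ] [ 0.002  -0.0948]
wheeltopB [ 0.5599 -0.0525  0.102 ] [-0.0258 -0.0971]
collar [ 0.5304 -0.0399  0.034 ] [-0.0564 -0.0875]
[[349 351 349 341 352 347 315 376 477 385 353 336 341 345 344 345 343 342
  341 339]
 [324 328 324 331 449 473 451 284 464 433 463 341 326 327 329 329 327 328
  325 325]
 [284 315 318 316 516 490 466 229 453 463 475 276 278 282 284 287 281 282
  288 290]
 [503 520 519 318 509 480 457 196 453 472 475 287 238 232 246 250 246 231
  292 303]
 [504 538 534 325 518 484 458 220 462 488 536 462 500 501 508 531 500 356
  380 390]
 [294
[... 656 characters left out ...]
 129 131
  132 132]
 [139 138 136 137 146 148 149 140 150 145 140 132 129 130 131 131 130 131
  132 132]
 [114 121 117 134 145 149 150 126 151 151 149 143 134 136 137 136 138 136
  131 130]
 [  6   9  10  53 149 151 151 122 151 152 153 120  91  96 107 107 109 126
   78  70]
 [  9  11  16  20 149 152 152 126 150 151 138  41  12  10   9   9   5  38
    6   4]
 [ 10   5  12  51 153 154 149 124 153 154 144  13  12   9  10   8   8   6
    7   9]
 [ 19  18   4  26 153 158 143 119 152 158 155  33   3   8   7   7   7   7
    4   8]
 [ 14  19  11  11  75  78  72  89 108 132 122  48  11  16   5   2  14  15
   11  10]
 [ 10  18  14  11  14  14  11  24  25  29   6   8   6   9   7   7   5  19
   12  15]]
```

The zoomed views show the pointer's front edge at top-crop (232,103), the scribed line at (190,60), and the wheel crest around (522,220). The jaw needs about 25 mm of travel, or roughly 68 mm at the rim. I'm moving over the wheel at height now.

Call:
move_arm([
  [1, -0.8, 0, 0, 0, 0.305, -1],
  [1, -0.8, 0, 0, 0, 0.305, -1],
  [1, -0.8, 0, 0, 0, 0.305, -1],
  [1, -0.8, 0, 0, 0, 0.305, -1],
  [1, -0.8, 0, 0, 0, 0, -1],
  [1, -0.8, 0, 0, 0, 0, -1],
  [1, -0.8, 0, 0, 0, 0, -1],
  [1, -0.8, 0, 0, 0, 0, -1],
  [1, -0.8, 0, 0, 0, 0, -1],
  [1, -0.8, 0, 0, 0, 0, -1],
  [1, -0.8, 0, 0, 0, 0, -1],
  [1, -0.8, 0, 0, 0, 0, -1],
], newtons=20)

```text
t: 1.15
tool_pos: [0.4519, 0.3653, 0.2312]
tcp_rot: [-180.0, -0.0, 174.4]
force: [0.5, -0.2, 0.1]
finger_gap: -0.002
grip_force: 0.0
```

Call:
move_arm([
  [0.4, -1, 0, 0, 0, 0, -1],
  [0.4, -1, 0, 0, 0, 0, -1],
  [0.4, -1, 0, 0, 0, 0, -1],
  [0.4, -1, 0, 0, 0, 0, -1],
  [0.4, -1, 0, 0, 0, 0, -1],
  [0.4, -1, 0, 0, 0, 0, -1],
  [0.4, -1, 0, 0, 0, 0, -1],
  [0.4, -1, 0, 0, 0, 0, -1],
  [0.4, -1, 0, 0, 0, 0, -1],
  [0.4, -1, 0, 0, 0, 0, -1],
  [0.4, -1, 0, 0, 0, 0, -1],
  [0.4, -1, 0, 0, 0, 0, -1],
])

```text
t: 2.15
tool_pos: [0.5711, 0.0652, 0.2312]
tcp_rot: [180.0, -0.0, 174.4]
force: [-0.2, 0.2, -0.6]
finger_gap: -0.002
grip_force: 0.0
```

Call:
move_arm([
  [0.02, -1, 0, 0, 0, 0, -1],
  [0.02, -1, 0, 0, 0, 0, -1],
  [0.02, -1, 0, 0, 0, 0, -1],
  [0.02, -1, 0, 0, 0, 0, -1],
  [0, -1, 0, 0, 0, 0, -1],
  [0, -0.25, -1, 0, 0, 0, -1],
  [0, 0, -1, 0, 0, 0, -1],
  [0, 0, -1, 0, 0, 0, -1],
  [0, 0, -1, 0, 0, 0, -1],
  [0, 0, -0.6, 0, 0, 0, -1],
  [0, 0, 0, 0, 0, 0, -1],
])

```text
t: 3.07
tool_pos: [0.5714, -0.0645, 0.1132]
tcp_rot: [180.0, -0.3, 174.4]
force: [-0.4, -0.1, -0.6]
finger_gap: -0.0
grip_force: 0.0
```

Run:
```python
from h import *
f=vision.grab_frame('scene');a=f[130:255,195:335];cv2.imwrite('pics/s1.png',cv2.resize(a,(672,600),interpolation=cv2.INTER_CUBIC))
```

```text
(no output)
```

View pics/s1.png

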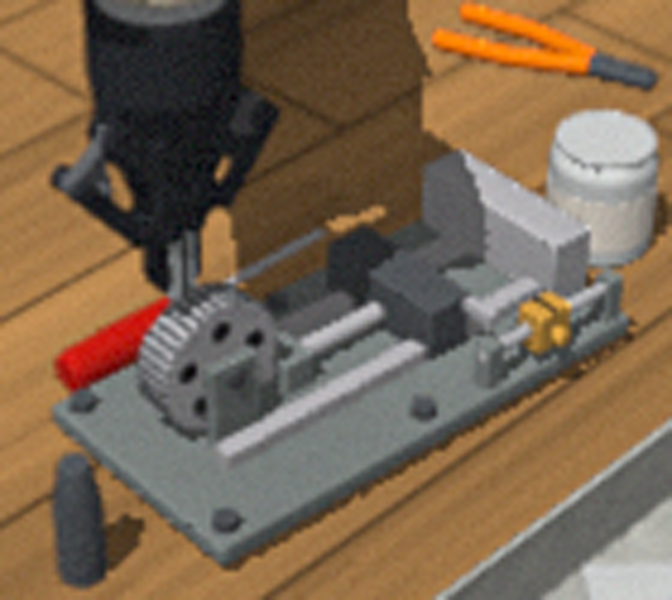

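The fingertip hangs over the wheel's crown, just on the side away from the anvil at (185,300), and it is clear of everything else. Next I'll lower it gently.

Call:
move_arm([
  [0, 0, 0, 0, 0, 0, -1],
  [0, 0, -0.2, 0, 0, 0, -1],
  [0, 0, -0.12, 0, 0, 0, -1],
  [0, 0, -0.08, 0, 0, 0, -1],
  [0, 0, 0, 0, 0, 0, -1],
  [0, 0, 0, 0, 0, 0, -1],
])

```text
t: 3.62
tool_pos: [0.5729, -0.0647, 0.1065]
tcp_rot: [180.0, 0.0, 174.4]
force: [-0.2, 0.6, 1.2]
finger_gap: -0.001
grip_force: 0.0
```

Call:
move_arm([
  [0, 0, -0.08, 0, 0, 0, -1],
  [0, 0, -0.08, 0, 0, 0, -1],
  [0, 0, 0, 0, 0, 0, -1],
  [0, 0, 0, 0, 0, 0, -1],
  [0, 0, 0, 0, 0, 0, -1],
])

```text
t: 4.03
tool_pos: [0.5729, -0.0647, 0.1023]
tcp_rot: [180.0, -0.0, 174.4]
force: [0.1, 0.7, -0.3]
finger_gap: -0.002
grip_force: 0.0
```

Call:
move_arm([
  [0, 0, -0.08, 0, 0, 0, -1],
  [0, 0, 0, 0, 0, 0, -1],
  [0, 0, 0, 0, 0, 0, -1],
])

```text
t: 4.28
tool_pos: [0.573, -0.0648, 0.1004]
tcp_rot: [180.0, 0.0, 174.4]
force: [1.0, -0.6, 1.8]
finger_gap: -0.0
grip_force: 0.9
```

Call:
move_arm([
  [0, 0, -0.06, 0, 0, 0, -1],
  [0.01, 0.1, 0, 0, 0, 0, -1],
  [0.01, 0.1, 0, 0, 0, 0, -1],
  [0.01, 0.1, 0, 0, 0, 0, -1],
  [0.01, 0.1, 0, 0, 0, 0, -1],
  [0, 0, 0, 0, 0, 0, -1],
])

```text
t: 4.78
tool_pos: [0.5739, -0.0542, 0.0991]
tcp_rot: [180.0, 0.0, 174.4]
force: [-1.0, -0.3, 6.3]
finger_gap: 0.001
grip_force: 2.9
```

```bash
cat >> h.py <<'E'
def show(name):
    f=vision.grab_frame('scene');a=f[155:255,195:335];cv2.imwrite(f'pics/{name}s.png',cv2.resize(a,(784,560),interpolation=cv2.INTER_CUBIC))
    f=vision.grab_frame('top');print(f[156:166,226:242].astype(int).sum(2))
    cv2.imwrite(f'pics/{name}t.png',cv2.resize(f[150:216,200:320],(780,429),interpolation=cv2.INTER_CUBIC))
E
python3 -c "
from h import *
show('m1')"
```

```text
[[481 487 476 355 468 477 445 387 387 390 393 390 387 387 388 387]
 [510 534 530 289 504 530 521 331 332 336 341 342 337 336 342 340]
 [577 550 533 271 527 541 539 346 293 296 293 280 280 287 344 322]
 [590 550 532 245 530 548 558 530 588 615 591 522 499 484 439 450]
 [588 556 544 275 542 558 603 523 611 636 633 630 637 631 498 489]
 [378 356 348 212 404 453 457 326 355 379 385 393 421 434 477 480]
 [240 229 229 204 259 280 268 239 259 412 421 255 242 251 279 287]
 [252 249 249 247 248 246 245 265 421 599 634 321 221 247 234 219]
 [418 439 429 436 439 423 425 421 480 634 671 439 275 417 435 426]
 [474 476 472 478 476 326 301 310 474 657 629 475 416 462 470 462]]
```

The wheel turns under the finger and the pointer has moved about 4 mm. I'll finish this stroke, lift, go back and roll again.

Call:
move_arm([
  [0.01, 0.1, 0, 0, 0, 0, -1],
  [0.01, 0.1, 0, 0, 0, 0, -1],
  [0.01, 0.1, 0, 0, 0, 0, -1],
  [0.01, 0.1, 0, 0, 0, 0, -1],
  [0.01, 0.1, 0, 0, 0, 0, -1],
  [0, 0, 0, 0, 0, 0, -1],
  [0, 0, 0.4, 0, 0, 0, -1],
  [0, 0, 0, 0, 0, 0, -1],
  [-0.05, -0.5, 0, 0, 0, 0, -1],
  [-0.06, -0.6, 0, 0, 0, 0, -1],
  [0, 0, 0, 0, 0, 0, -1],
])

```text
t: 5.8
tool_pos: [0.5721, -0.072, 0.1087]
tcp_rot: [-180.0, 0.0, 174.3]
force: [-0.3, -0.3, -0.3]
finger_gap: 0.0
grip_force: 0.0
```

```bash
python3 -c "
from h import *
show('m2')"
```

```text
[[527 544 523 346 538 509 537 402 388 392 390 391 387 389 388 385]
 [586 556 539 280 527 533 548 333 328 336 338 343 335 336 343 345]
 [577 546 531 239 529 541 543 342 288 275 293 302 297 274 350 361]
 [588 555 534 268 534 554 602 546 584 587 598 620 585 425 452 462]
 [574 577 479 272 544 552 552 540 572 584 622 639 640 602 501 490]
 [363 364 298 214 352 384 383 325 345 348 362 380 390 403 424 477]
 [238 232 228 216 232 239 259 267 494 421 245 229 241 245 258 280]
 [248 248 251 253 248 262 408 482 650 549 284 245 229 231 235 236]
 [437 434 440 444 428 420 465 525 666 573 437 423 268 262 420 429]
 [473 475 482 469 327 309 452 528 662 563 471 471 430 421 469 466]]
```

View pics/m2s.png

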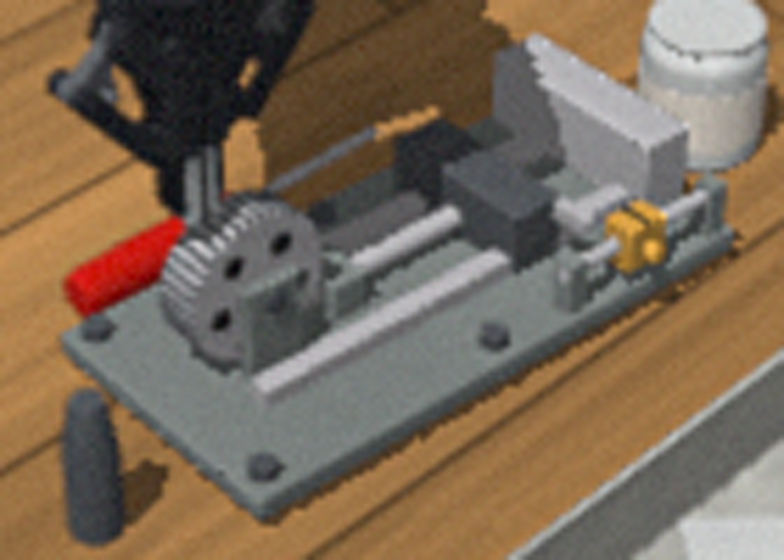

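The jaw has moved about 9 mm, with about 15.7 mm still to go (roughly 42 mm at the rim). Second stroke is 27 mm.

Call:
move_arm([
  [0.02, 0.2, -0.2, 0, 0, 0, -1],
  [0, 0, -0.1, 0, 0, 0, -1],
  [0, 0, -0.1, 0, 0, 0, -1],
  [0.01, 0.12, 0, 0, 0, 0, -1],
  [0.01, 0.12, 0, 0, 0, 0, -1],
  [0.01, 0.12, 0, 0, 0, 0, -1],
  [0.01, 0.12, 0, 0, 0, 0, -1],
  [0.01, 0.12, 0, 0, 0, 0, -1],
  [0.01, 0.12, 0, 0, 0, 0, -1],
  [0.01, 0.12, 0, 0, 0, 0, -1],
  [0.01, 0.12, 0, 0, 0, 0, -1],
  [0.01, 0.12, 0, 0, 0, 0, -1],
])

```text
t: 6.9
tool_pos: [0.5751, -0.0372, 0.0991]
tcp_rot: [-180.0, 0.0, 174.4]
force: [-1.1, -0.0, 5.2]
finger_gap: 0.001
grip_force: 2.4
```

Call:
move_arm([
  [0, 0, 0, 0, 0, 0, -1],
  [0, 0, 0.4, 0, 0, 0, -1],
  [0, 0, 0, 0, 0, 0, -1],
  [-0.05, -0.5, 0, 0, 0, 0, -1],
  [-0.06, -0.5, 0, 0, 0, 0, -1],
  [0, 0, 0, 0, 0, 0, -1],
])

```text
t: 7.4
tool_pos: [0.5721, -0.0651, 0.1087]
tcp_rot: [-180.0, 0.0, 174.3]
force: [-0.7, 0.6, -0.2]
finger_gap: 0.001
grip_force: 0.0
```

```bash
python3 -c "
from h import *
show('m3')"
```

```text
[[525 545 525 341 536 503 537 402 385 390 391 391 386 385 387 384]
 [585 556 541 278 526 535 544 331 329 337 339 337 336 338 342 340]
 [579 546 530 239 526 540 544 342 287 274 294 299 295 273 350 361]
 [588 555 532 269 534 555 603 545 585 585 599 620 586 424 449 460]
 [574 575 476 271 536 543 545 537 576 591 621 640 639 602 497 489]
 [366 364 298 201 338 406 399 324 329 347 374 382 390 401 424 478]
 [236 230 228 202 276 604 562 276 238 227 234 238 242 249 253 278]
 [251 251 250 242 351 667 623 440 418 270 250 250 232 228 234 235]
 [441 433 430 424 495 665 581 466 468 430 436 426 272 262 423 430]
 [475 331 304 316 522 666 559 463 467 472 475 476 430 422 469 462]]
```

About 6 mm remain, so I'm rolling 12 mm at the rim and then checking.

Call:
move_arm([
  [0.02, 0.1, -0.2, 0, 0, 0, -1],
  [0, 0, -0.1, 0, 0, 0, -1],
  [0, 0, -0.1, 0, 0, 0, -1],
  [0.01, 0.12, 0, 0, 0, 0, -1],
  [0.01, 0.12, 0, 0, 0, 0, -1],
  [0.01, 0.12, 0, 0, 0, 0, -1],
  [0.01, 0.12, 0, 0, 0, 0, -1],
  [0, 0, 0, 0, 0, 0, -1],
  [0, 0, 0, 0, 0, 0, -1],
])

```text
t: 8.25
tool_pos: [0.5739, -0.0476, 0.099]
tcp_rot: [180.0, 0.0, 174.5]
force: [-0.7, 1.5, 5.2]
finger_gap: -0.002
grip_force: 3.0
```

```bash
python3 -c "
from h import *
show('m4')"
```

```text
[[551 496 471 356 469 476 441 386 386 391 388 391 386 384 386 383]
 [535 534 527 289 504 528 519 333 330 338 339 339 338 338 343 340]
 [576 545 531 270 527 542 536 347 292 297 293 280 277 284 346 321]
 [588 552 535 244 528 546 555 534 588 615 585 520 497 483 440 446]
 [586 559 541 266 530 550 602 523 613 642 637 630 638 630 496 488]
 [376 353 338 208 425 449 450 323 362 379 386 402 425 435 477 481]
 [241 225 222 316 611 454 277 237 248 249 233 238 252 254 281 282]
 [254 246 240 378 663 463 252 262 422 424 268 246 225 246 232 218]
 [417 426 429 533 667 506 413 423 474 474 435 421 283 418 431 424]
 [327 317 463 577 662 515 454 463 470 471 471 474 431 462 470 462]]
```

View pics/m4t.png

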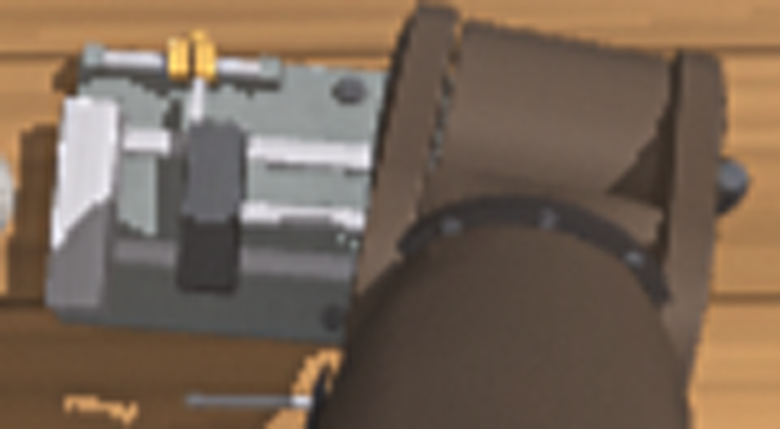

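View pics/m4s.png

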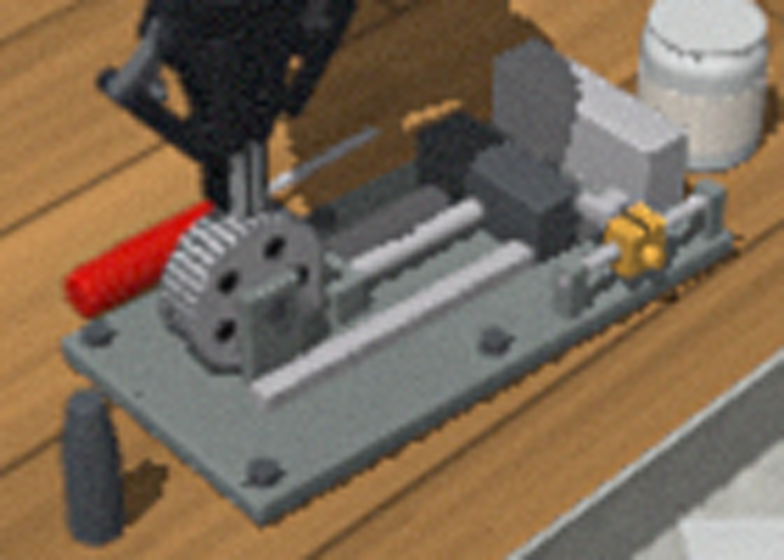

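Pointer tip is about 2 mm short of the line, so one more 5.5 mm roll, then lift off.

Call:
move_arm([
  [0.01, 0.11, 0, 0, 0, 0, -1],
  [0.01, 0.11, 0, 0, 0, 0, -1],
  [0, 0, 0, 0, 0, 0, -1],
  [0, 0, 0, 0, 0, 0, -1],
  [0, 0, 0, 0, 0, 0, -1],
  [0, 0, 0.4, 0, 0, 0, -1],
  [0, 0, 1, 0, 0, 0, -1],
  [0, 0, 1, 0, 0, 0, -1],
  [0, 0, 0, 0, 0, 0, -1],
  [0, 0, 0, 0, 0, 0, -1],
])

```text
t: 9.18
tool_pos: [0.5748, -0.0426, 0.1602]
tcp_rot: [-180.0, 0.1, 174.4]
force: [-0.7, -0.2, -0.6]
finger_gap: 0.003
grip_force: 0.0
```

```bash
python3 -c "
from h import *
show('m5')"
```

```text
[[522 541 519 339 533 500 532 397 381 385 385 388 382 382 382 379]
 [582 551 534 272 523 531 538 329 324 332 335 336 330 333 340 336]
 [574 543 527 235 522 536 540 336 280 268 287 294 290 269 342 356]
 [584 548 527 260 528 551 597 542 581 580 591 612 582 420 444 456]
 [568 572 467 262 526 543 545 536 573 584 617 635 636 591 493 486]
 [359 352 284 296 366 365 374 329 329 344 365 375 386 395 421 473]
 [233 211 260 601 553 270 252 236 241 224 228 234 237 239 252 272]
 [245 229 292 663 610 296 395 427 418 267 244 246 228 227 226 229]
 [426 414 475 665 613 423 447 463 469 429 431 421 263 261 417 425]
 [298 325 512 657 576 457 448 456 465 467 468 470 426 417 466 458]]
```

View pics/m5s.png

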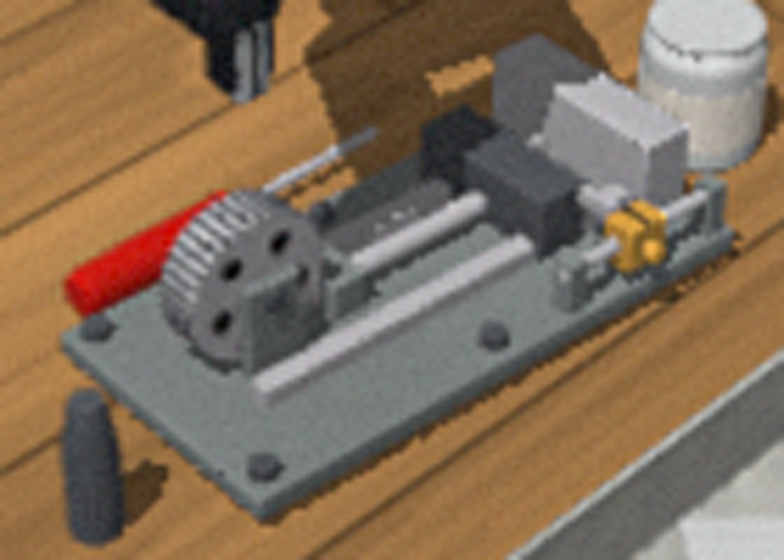

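The pointer's front edge now sits at column 228.4 (row 164), where the line extends to 228.45. The finger is well clear and nothing else has moved.

```bash
python3 -c "
from h import *
print(ticket.hand_in())"
```

```text
the job is handed in; nothing more can be done
None
```

The job is handed in at about 9 s of the 48 s, with no verdict returned: by my image measurement the pointer's front edge is within about 0.5 mm of the scribed line (limit 3 mm), and the finger is well clear of the wheel.

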